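Park the tall bottle in the trolley's bottle bay

ROBOT

A 7-joint arm with a two-finger parallel gripper is mounted at the origin on the work surface. World frame = base frame: x ahead of the robot, y to its left, z up, the work surface at z = 0. Lengths are in m, angles in rad, forces in N, time in s.
With the tool pointing down it reaches from about 0.4 to 0.875 m from the base axis. Payload 19.3 kg.
Tool frame: the origin (TCP) lies at the centre of the arm's flange, where the gripper is bolted on; the fingertips stand 173 mm ahead of it and the grasp point (between the pads) lies 155 mm ahead of it; z points along the fingers, y is the line along which they close (so a half turn about z gives the same grasp; the last joint's range is limited). The gripper opens to 85 mm and grips with 20 to 120 N. Pads are 22 mm wide; open, the fingers measure 114 mm over their backs; the gripper's body (76 mm by 85 mm) begins 54 mm behind the grasp point. The pads swing forward as they close: fully open they stand 13 mm farther back than shut.
Start: joints at [-1.177, 0.521, -0.036, 1.599, 0.021, 1.021, -0.113], TCP at [0.28, 0.559, 0.405] pointing down, gripper open.
Joint ranges: [-2.91, 2.91], [-0.3, 2.13], [-1.5, 1.42], [0.17, 2.43], [-1.26, 4.41], [0.16, 1.93], [-2.52, 2.52]. Speed limits (rad/s): [1.89, 1.89, 2.39, 2.39, 3.01, 3.01, 3.01].

INTERFACE

Orientations are given as [roll, pitch, yaw] about the fixed x, y, z axes, in that order (R = Rz(yaw) Ry(pitch) Rx(roll)).
In Python, from workcell import bot, imaging, job gives the robot as it stands.
- The arm moves only by the tool carry_out, never from a script. Its argument "targets" is a list of rows, each a list of 3 entries, a list of its own where there are three numbers: the shift along the tool's x, y, z in units of 0.25 m (1.0 is 0.25 m), then the turn, a rotation vector about the tool's x, y, z in units of 180 degrees (1.0 is 180 degrees), then the opening, from 0 (shut) to 1 (fully open). In form: [[[tx, ty, tz], [wx, wy, wz], jaw], ...]. A call has 1 to 8 rows; each row shifts and turns the commanded pose from where the row before left it, along the tool's axes as they then stand; what a row does not reach is not made up. A row lasts 1/8 s, in which the tool goes at most 62.5 mm and 10.7 degrees, less where a joint would pass 70% of its speed; a pose out of reach is approached as far as the arm can. A call with a number of a shift or a turn outside -1 to 1 is refused whole. A call with a gripper value outside its range is refused whole. The fingers move at their own pace and stop on an object; "force" is the grip in N (left out, the last holds). Time passes only in rows, so rows that do not move let the fingers close. It gives the time, the measured TCP pose, the force and the opening at its end, in the units of the state.
- bot.observe(): the state, without advancing time (a new reading comes with each control period).
- imaging.grab_frame(name): name is "scene" or "top" or "wrist"; returns a dict with "pixels" (400x640x3 uint8, red, green, blue), "mtx" (3x3 intrinsics, pixels), "cam_to_world" (4x4, takes a point from camera to world coordinates); the wrist camera has in their place "mount" (4x4, takes a point from camera to tool coordinates, whose origin is the TCP and whose axes are the flange's). Camera axes: x right, y down, z forward; pixel columns grow to the right and rows downward; lengths in m; the calibration is good to about 2 mm. A picture is of the moment at which its call begins: read the wrist's pose just before it. There is no depth.
- job.job_done(): hands the job in, once; it reports no verdict.
The state is a dict: "clock": time; "qpos": joint angles; "qd": joint speeds; "joint_efforts": joint torques, N m; "position": TCP position; "tool_rot": TCP orientation; "force": force on the tool from outside, world axes, zero at the start; "moment": the same for the moment, N m; "grip_width": finger opening in m.
Only numpy, scipy, OpenCV 4.12 (cv2) and the standard library are available. Lean on these libraries where they do the work, as an engineer would, in place of code of your own. Each camera call takes 0.05 s, during which the arm holds its last target. There are 200 camera calls.

TASK

The trolley is about to be wheeled over the doorway threshold. Push the tall amber bottle low on its body so that it slides upright, without tipping, into the low wooden bay, then push the bay's hinged flap fully shut behind it. Do not grip or lift the bottle, push it gently, and leave the tumbler, jug, bowl and scoop alone.

Things in the scene. Friction and masses are not known exactly. Their poses are not given: they have to be found in the camera images.
- bottle: Tall slim closed amber bottle, pale label, black cap, loose on the black trolley top. Round: diameter 58 mm from the base up to 150 mm, then a neck (29 mm) and cap to 250 mm. 0.45 to 0.7 kg. Slides when pushed below about 35 mm height, tips when pushed high. Origin: centre of its underside; z up along the bottle.
- bay: Low three-sided wooden bay fixed to the trolley top, no floor or lip. Origin: on the trolley top, centre of the enclosed space. Own +y points inward (mouth to back wall), within about 15 degrees of world +y. Inside: 96 mm wide (x), from the shut flap's inner face (y -51 mm) to the back wall (y +50). Walls 40 mm high; side walls 8 mm thick, y -50 to +60; back wall 10 mm thick.
- bay_hinge (a point): The flap's upright hinge axis at the mouth, at the end of the side wall on the bay's +x side: bay frame (52, -55) mm, 20 mm above the trolley top.
- flap (a joint): Angle (rad) of the pale wooden flap at the bay's mouth: 0 = fully shut (hard stop), lying across the mouth from the hinge to bay -x; grows as it swings outward: at pi/2 straight out (bay -y), beyond that splayed to bay +x; stop at 2.4. Stays where left, moves at about 1 N or less. 8 mm thick (hinge axis in its mid-plane), 3 to 39 mm above the trolley top.
- flap_end (a point): Free end of the flap, 104 mm from the hinge axis, in its mid-plane, 20 mm above the trolley top.
- tumbler: Bystander: steel tumbler, 78 mm across, 115 mm high, origin at the centre of its underside.
- jug: Bystander: clear glass stirring jug, 84 mm across, 150 mm high, handle out to 71 mm on its own +x side, origin at the centre of its underside.
- bowl: Bystander: empty olive-green ceramic bowl, 124 mm across, 55 mm high, origin at the centre of its underside.
- scoop: Bystander: clear acrylic ice scoop lying flat, 200 mm long along its own x (from -99 mm, handle end, to +100 mm), 64 mm wide, 35 mm high; origin under the joint of handle and pan.

How it is judged:
By the outcome, as a careful person would: the job done as asked, in the order asked, and still so for the second after the job is handed in, with the robot touching nothing.
It also fails if it takes over 72 s, if anything falls off the work surface, if the arm or the gripper's body presses on something with over 40 N, if the wrist force passes 120 N, or if a joint passes its speed limit or range.

## Working session

There is one attempt and no reset: what is moved stays moved. The work goes in short steps, Python scripts to look and compute and a tool call to move; the robot and the scene stay as the last step left them, time stands still between calls to the robot, and variables do not carry over. Pictures are saved under pics/ and viewed, on a budget of 10 in all, crops included, one or two more only if the job needs it, and the job is handed in when it is done.

Besides the shell and the picture viewer there is one more tool, called after "Request:" as a command line: name --argument value ..., lists and objects as JSON in quotes. carry_out: Moves the arm, as the interface text tells. Its arguments: {"type":"object","properties":{"targets":{"type":"array"},"force":{"type":"number"}},"required":["targets"]}

```bash
mkdir -p pics; python3 - <<'E'
from workcell import bot, imaging
import cv2,pickle
s=bot.observe();print({k:s[k] for k in('clock','position','tool_rot','force','grip_width')})
for n in('top','scene'):
    f=imaging.grab_frame(n);pickle.dump(f,open(n+'.pkl','wb'));cv2.imwrite(f'pics/{n}0.png',f['pixels'][:,:,::-1]);print(f['mtx'],f['cam_to_world'])
E
```

```text
{'clock': 0.0, 'position': array([0.27951515, 0.55886392, 0.40413503]), 'tool_rot': array([-3.14047012e+00,  6.58500840e-05,  2.67783711e+00]), 'force': array([-0.23820632, -0.44472872, -0.28387508]), 'grip_width': 0.08576784818723145}
[[440.20301704   0.         317.93903684]
 [  0.         440.20301704 198.78215207]
 [  0.           0.           1.        ]] [[ 0.00328792 -0.99233214  0.12355615  0.46007331]
 [-0.99999146 -0.00357226 -0.00207984  0.05543868]
 [ 0.00250527 -0.12354825 -0.9923354   1.24211794]
 [ 0.          0.          0.          1.        ]]
[[472.11813315   0.         313.77250665]
 [  0.         472.11813315 192.72253897]
 [  0.           0.           1.        ]] [[ 0.57278274  0.49400516 -0.65412448  1.3710949 ]
 [ 0.81954114 -0.36118647  0.44485576 -0.46017226]
 [-0.01649987 -0.79088763 -0.61173893  0.76568425]
 [ 0.          0.          0.          1.        ]]
```

View pics/top0.png

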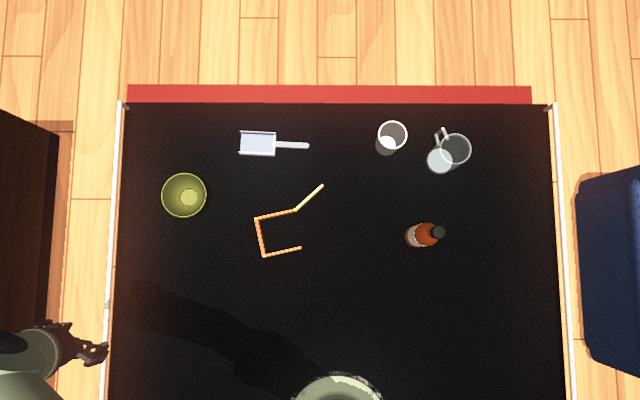

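View pics/scene0.png

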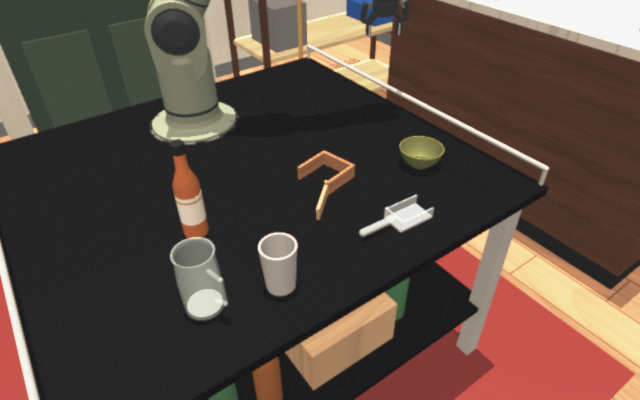

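The top view (image up = +x, right = −y) shows the bay with its corners near (256,218), (264,256), (300,248) and the hinge near (296,210). The flap is splayed to (323,185), and the bottle base is near (411,236). I'll enlarge these.

```bash
python3 - <<'E'
import cv2,pickle,numpy as np
t=pickle.load(open('top.pkl','rb'))['pixels'];s=pickle.load(open('scene.pkl','rb'))['pixels']
def c(im,x,y,w,h,k=5):
    r=cv2.resize(im[y:y+h,x:x+w],None,fx=k,fy=k,interpolation=cv2.INTER_CUBIC)
    for i in range(0,w,10): cv2.putText(r,str(x+i),(i*k,8),0,.3,(255,255,255)); cv2.line(r,(i*k,0),(i*k,r.shape[0]),(90,90,90),1)
    for i in range(0,h,10): cv2.putText(r,str(y+i),(0,i*k),0,.3,(255,255,255)); cv2.line(r,(0,i*k),(r.shape[1],i*k),(90,90,90),1)
    return r
a=np.hstack([c(t,245,175,90,90,5),c(t,395,175,65,90,5)])
cv2.imwrite('pics/z1.png',np.clip(a.astype(int)*1.3,0,255).astype('uint8')[:,:,::-1])
E
```

```text
(no output)
```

View pics/z1.png

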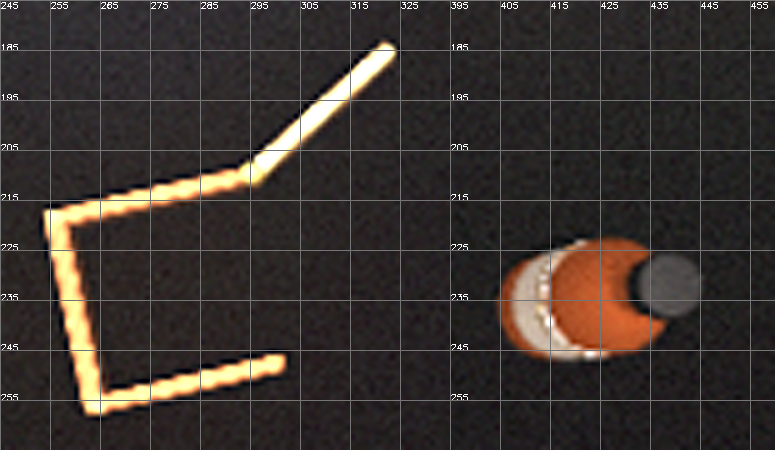

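```bash
cat > h.py <<'E'
import numpy as np,pickle
def ray(f,u,v,z):
    d=f['cam_to_world'][:3,:3]@np.linalg.solve(f['mtx'],[u,v,1]);o=f['cam_to_world'][:3,3]
    return (o+d*(z-o[2])/d[2])[:2]
def proj(f,p):
    T=f['cam_to_world'];q=f['mtx']@(T[:3,:3].T@(np.array(p)-T[:3,3]));return q[:2]/q[2]
E
python3 - <<'E'
from h import *
from scipy.optimize import least_squares
f=pickle.load(open('top.pkl','rb'))
for n,u,v,z in [('cap',438.5,232,.25),('shoulder',427,234.5,.15),('baseL',405,236,.01)]: print(n,ray(f,u,v,z))
pts={'bx+':((56,60),(254,217)),'bx-':((-56,60),(262.5,258)),'mx-o':((-56,-50),(302,249)),'mx-i':((-48,-50),(301.5,245.5))}
B=np.array([b for b,_ in pts.values()])/1e3;W=np.array([ray(f,*p,.04) for _,p in pts.values()])
T=lambda q:np.c_[np.cos(q[2])*B[:,0]-np.sin(q[2])*B[:,1]+q[0],np.sin(q[2])*B[:,0]+np.cos(q[2])*B[:,1]+q[1]]
r=least_squares(lambda q:(T(q)-W).ravel(),[.4,.1,0]);print(r.x,np.degrees(r.x[2]),(T(r.x)-W)*1e3)
c,s=np.cos(r.x[2]),np.sin(r.x[2]);R=np.array([[c,-s],[s,c]]);h=R@[.052,-.055]+r.x[:2]
print('hinge',h,'pix',proj(f,[*h,.04]),'flapend',ray(f,323,184.5,.039),np.linalg.norm(ray(f,323,184.5,.039)-h))
e=R.T@(ray(f,323,184.5,.039)-h);print('flap ang',np.arctan2(-e[1],-e[0]))
for n,u,v,z in [('tumb',391,135,.115),('jug',455,149,.15),('scoop',309,146,.02),('bowl',185,195,.055)]: print(n,ray(f,u,v,z))
s=pickle.load(open('scene.pkl','rb'))
print([proj(s,[*ray(f,427,234.5,.15),z]) for z in(0,.25)])
E
```

```text
cap [ 0.50920974 -0.21834081]
shoulder [ 0.50788325 -0.21724656]
baseL [ 0.5096239  -0.19061321]
[0.5166242  0.1566368  0.22358474] 12.810462220393395 [[-0.94942193 -0.18257704]
 [ 0.96926625  0.33519389]
 [ 0.80953218 -0.24768353]
 [-0.8293765   0.09506667]]
hinge [0.57952482 0.11453559] pix [295.44102522 209.6357166 ] flapend [0.6497259  0.03905209] 0.10308225553746114
flap ang 2.096366307699792
tumb [ 0.77006356 -0.13842645]
jug [ 0.72461901 -0.29426811]
scoop [0.76320375 0.07876026]
bowl [0.61694178 0.41436701]
[array([196.80501771, 230.53693339]), array([176.73186727, 141.92447264])]
```

Fits agree to about 1 mm. The bay is at (0.517, 0.157) with yaw 12.8°, the flap is at about 2.1 rad, and the bottle is at (0.509, −0.219). A straight push along about +y works. I'll cradle the bottle between partly opened fingers, with the tool leaned back so the gripper body clears it.

Request:
carry_out --targets '[[[-0.15, -0.175, -0.04], [0, 0, 0], 0.47], [[-0.15, -0.175, -0.04], [0, 0, 0], 0.47], [[-0.15, -0.175, -0.04], [0, 0, 0], 0.47], [[-0.15, -0.175, -0.04], [0, 0, 0], 0.47], [[-0.15, -0.175, -0.04], [0, 0, 0], 0.47], [[-0.15, -0.175, -0.04], [0, 0, 0], 0.47], [[-0.15, -0.175, -0.04], [0, 0, 0], 0.47], [[-0.15, -0.175, -0.04], [0, 0, 0], 0.47]]'

```text
clock: 1.1
position: [0.3913, 0.1098, 0.4851]
tool_rot: [3.141, 0.0, 2.678]
force: [1.3, -0.3, -0.4]
grip_width: 0.0404
```

Request:
carry_out --targets '[[[0, 0, 0], [0, 0, 0.058], 0.47], [[0, 0, 0], [0, 0, 0.058], 0.47], [[0, 0, 0], [0, 0, 0.058], 0.47], [[0, 0, 0], [0, 0, 0.058], 0.47], [[0, 0, 0], [0, 0, 0.058], 0.47], [[0, 0, 0], [0, 0, 0.058], 0.47]]'

```text
clock: 1.85
position: [0.3912, 0.1117, 0.4846]
tool_rot: [-3.141, 0.0, 1.578]
force: [0.1, 1.2, 0.6]
grip_width: 0.0401
```

Request:
carry_out --targets '[[[-0.24, 0.03, 0], [0, 0, 0], 0.47], [[-0.24, 0.03, 0], [0, 0, 0], 0.47], [[-0.24, 0.03, 0], [0, 0, 0], 0.47], [[-0.24, 0.03, 0], [0, 0, 0], 0.47], [[-0.24, 0.03, 0], [0, 0, 0], 0.47], [[-0.24, 0.03, 0], [0, 0, 0], 0.47], [[-0.24, 0.03, 0], [0, 0, 0], 0.47], [[-0.24, 0.03, 0], [0, 0, 0], 0.47]]'

```text
clock: 2.85
position: [0.4581, -0.3692, 0.4844]
tool_rot: [-3.141, -0.0, 1.585]
force: [0.1, 1.2, 1.0]
grip_width: 0.0401
```

Request:
carry_out --targets '[[[0, 0, 0], [0, 0.055, 0], 0.47], [[0, 0, 0], [0, 0.055, 0], 0.47], [[0, 0, 0], [0, 0.055, 0], 0.47], [[0, 0, 0], [0, 0.055, 0], 0.47], [[0, 0, 0], [0, 0.055, 0], 0.47], [[0, 0, 0], [0, 0, 0], 0.47]]'

```text
clock: 3.6
position: [0.4576, -0.3682, 0.4834]
tool_rot: [-3.139, -0.865, 1.581]
force: [0.5, 0.0, -1.3]
grip_width: 0.04
```

```bash
python3 - <<'E'
from workcell import bot
s=bot.observe();print(s['clock'],s['position'],s['tool_rot'],s['qpos'].round(2))
from scipy.spatial.transform import Rotation as R
M=R.from_euler('xyz',s['tool_rot']).as_matrix();print(M.round(3))
E
```

```text
3.6 [ 0.45759502 -0.36821793  0.48338707] [-3.13862434 -0.86455813  1.58073012] [ 0.49  0.6   0.39  1.46 -0.73  1.85  0.97]
[[-0.006  1.    -0.011]
 [ 0.649  0.012  0.761]
 [ 0.761 -0.002 -0.649]]
```

Request:
carry_out --targets '[[[-0.104, 0.103, -0.122], [0, 0, 0], 0.47], [[-0.104, 0.103, -0.122], [0, 0, 0], 0.47], [[0, 0, 0], [0, 0, 0], 0.47]]'

```text
clock: 3.98
position: [0.5111, -0.4488, 0.4838]
tool_rot: [3.141, -0.86, 1.583]
force: [-0.8, -0.2, -0.2]
grip_width: 0.0402
```

Request:
carry_out --targets '[[[-0.17, 0, 0.145], [0, 0, 0], 0.47], [[-0.17, 0, 0.145], [0, 0, 0], 0.47], [[-0.17, 0, 0.145], [0, 0, 0], 0.47], [[-0.17, 0, 0.145], [0, 0, 0], 0.47], [[-0.17, 0, 0.145], [0, 0, 0], 0.47], [[-0.085, 0, 0.0725], [0, 0, 0], 0.47], [[0, 0, 0], [0, 0, 0], 0.47]]'

```text
clock: 4.85
position: [0.5103, -0.446, 0.1762]
tool_rot: [-3.137, -0.863, 1.583]
force: [1.3, -0.1, 0.9]
grip_width: 0.04
```

```bash
python3 - <<'E'
from workcell import bot,imaging
import cv2
s=bot.observe();print(s['clock'],s['position'],s['tool_rot'],s['qpos'].round(2),s['force'])
cv2.imwrite('pics/s1.png',imaging.grab_frame('scene')['pixels'][:,:,::-1])
E
```

```text
4.85 [ 0.51028263 -0.44599602  0.17621959] [-3.13712403 -0.8626012   1.58284895] [ 0.67  1.08  0.16  1.3  -0.69  1.53  1.12] [ 1.31273355 -0.09973214  0.94694298]
```

View pics/s1.png

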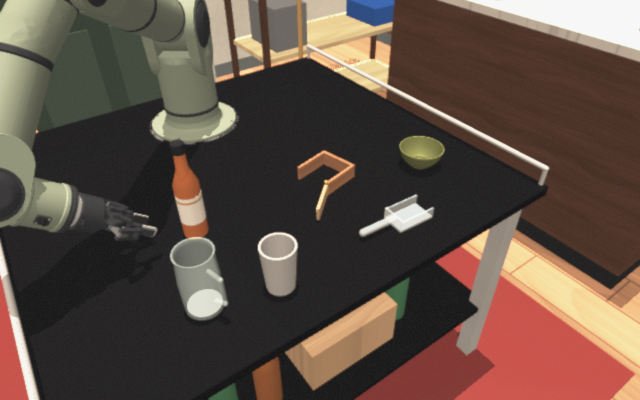

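The picture shows the bottle standing at (190,235) px. The fingertips at (153,232) are behind it and clear of the jug. Next I'll lower and approach slowly.

Request:
carry_out --targets '[[[-0.07, 0, 0.06], [0, 0, 0], 0.47], [[-0.07, 0, 0.06], [0, 0, 0], 0.47], [[0, 0, 0], [0, 0, 0], 0.47], [[0.026, -0.001, 0.0304], [0, 0, 0], 0.47], [[0.026, -0.001, 0.0304], [0, 0, 0], 0.47], [[0.026, -0.001, 0.0304], [0, 0, 0], 0.47], [[0.026, -0.001, 0.0304], [0, 0, 0], 0.47], [[0, 0, 0], [0, 0, 0], 0.47]]'

```text
clock: 5.9
position: [0.5092, -0.4061, 0.1318]
tool_rot: [3.141, -0.864, 1.586]
force: [0.5, -0.1, -0.1]
grip_width: 0.0402
```

```bash
python3 - <<'E'
from workcell import bot,imaging
import cv2,numpy as np
s=bot.observe();print(s['clock'],s['position'],s['tool_rot'],s['force'])
a=imaging.grab_frame('scene')['pixels'][140:290,90:290]; b=imaging.grab_frame('top')['pixels'][170:290,380:540]
r=np.hstack([cv2.resize(a,(480,360)),cv2.resize(b,(320,240)).__class__((360,320,3),'uint8')])
r[:,480:]=0;r[:240,480:]=cv2.resize(b,(320,240))
cv2.imwrite('pics/s2.png',np.clip(r.astype(int)*1.8,0,255).astype('uint8')[:,:,::-1])
E
```

```text
5.9 [ 0.50922915 -0.40612348  0.13178093] [ 3.14126412 -0.86432534  1.58558381] [ 0.48909306 -0.14813385 -0.05826227]
```

View pics/s2.png

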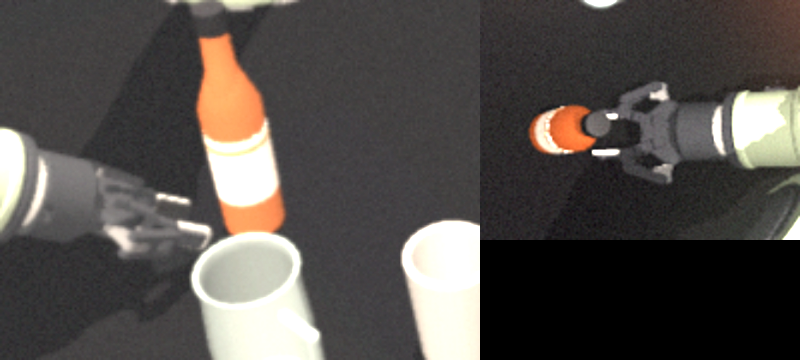

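Fingers straddle the bottle's axis symmetrically. I'll push slowly in steps.

Request:
carry_out --targets '[[[-0.015, 0.004, 0.013], [0, 0, 0], 0.47], [[0.0182, 0.0013, 0.0213], [0, 0, 0], 0.47], [[0.0182, 0.0013, 0.0213], [0, 0, 0], 0.47], [[0.0182, 0.0013, 0.0213], [0, 0, 0], 0.47], [[0.0104, 0.0008, 0.0122], [0, 0, 0], 0.47], [[0.0104, 0.0008, 0.0122], [0, 0, 0], 0.47], [[0.0104, 0.0008, 0.0122], [0, 0, 0], 0.47], [[0.0104, 0.0008, 0.0122], [0, 0, 0], 0.47]]'

```text
clock: 7.0
position: [0.5112, -0.3699, 0.1266]
tool_rot: [3.141, -0.863, 1.584]
force: [-0.2, -1.7, -0.7]
grip_width: 0.0403
```

Request:
carry_out --targets '[[[0.0156, 0.0011, 0.0183], [0, 0, 0], 0.47], [[0.0156, 0.0011, 0.0183], [0, 0, 0], 0.47], [[0.0156, 0.0011, 0.0183], [0, 0, 0], 0.47], [[0.0156, 0.0011, 0.0183], [0, 0, 0], 0.47], [[0.0156, 0.0011, 0.0183], [0, 0, 0], 0.47], [[0.0156, 0.0011, 0.0183], [0, 0, 0], 0.47], [[0.0156, 0.0011, 0.0183], [0, 0, 0], 0.47], [[0.0104, 0.0008, 0.0122], [0, 0, 0], 0.47]]'

```text
clock: 8.0
position: [0.5127, -0.3233, 0.1265]
tool_rot: [-3.142, -0.864, 1.585]
force: [-0.3, -3.7, 0.7]
grip_width: 0.0404
```

```bash
cat > look.py <<'E'
import sys,cv2,numpy as np
from workcell import bot,imaging
from h import *
s=bot.observe();print(s['clock'],s['position'],s['tool_rot'],s['qpos'].round(2),s['force'])
fs=imaging.grab_frame('scene');f=imaging.grab_frame('top')
pickle.dump(f,open('top.pkl','wb'));pickle.dump(fs,open('scene.pkl','wb'))
hsv=cv2.cvtColor(f['pixels'],cv2.COLOR_RGB2HSV)
m=cv2.inRange(hsv,(3,170,60),(14,255,255))
n,l,st,c=cv2.connectedComponentsWithStats(m);print([(st[i],c[i].round(1)) for i in range(1,n) if st[i][4]>60])
a=cv2.resize(fs['pixels'][110:310,100:400],(600,400))
b=cv2.resize(f['pixels'][165:285,240:480],(480,240))
if len(sys.argv)>1:
    r=np.zeros((600,640,3),'uint8');r[:400-40,:600]=a[:360];r[360:,:480]=b
    cv2.imwrite(sys.argv[1],np.clip(r.astype(int)*1.6,0,255).astype('uint8')[:,:,::-1])
E
python3 look.py pics/s3.png
```

```text
8.0 [ 0.51273833 -0.32331208  0.12646803] [-3.14151129 -0.86403081  1.58460156] [ 0.56  1.05  0.1   1.56 -0.77  1.28  1.17] [-0.25908334 -3.68034207  0.65657745]
[(array([394, 223,  23,  23, 321], dtype=int32), array([403.3, 234.1]))]
```

View pics/s3.png

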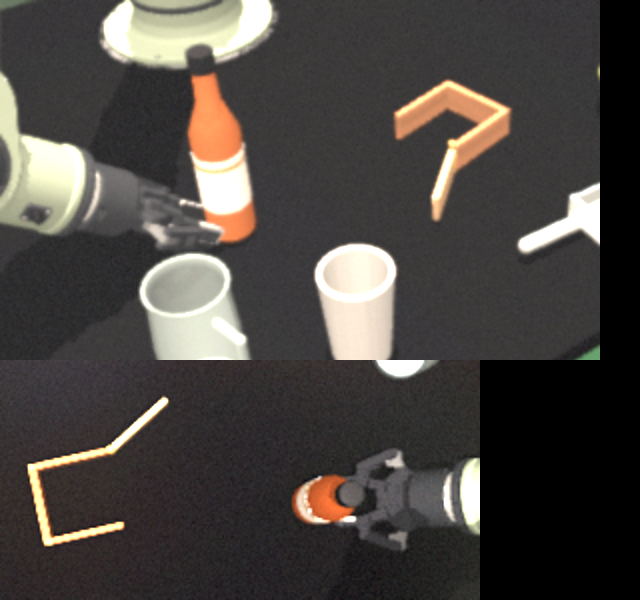

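Bottle is upright and moving with about 3–4 N, cradled at (228,240). I'll continue.

Request:
carry_out --targets '[[[0.0182, 0.0014, 0.0213], [0, 0, 0], 0.47], [[0.0182, 0.0014, 0.0213], [0, 0, 0], 0.47], [[0.0182, 0.0014, 0.0213], [0, 0, 0], 0.47], [[0.0182, 0.0014, 0.0213], [0, 0, 0], 0.47], [[0.0182, 0.0014, 0.0213], [0, 0, 0], 0.47], [[0.0182, 0.0014, 0.0213], [0, 0, 0], 0.47], [[0.0182, 0.0014, 0.0213], [0, 0, 0], 0.47], [[0.0182, 0.0014, 0.0213], [0, 0, 0], 0.47]]'

```text
clock: 9.1
position: [0.5147, -0.2672, 0.1265]
tool_rot: [-3.142, -0.864, 1.584]
force: [-0.1, -2.7, -0.0]
grip_width: 0.0403
```

Request:
carry_out --targets '[[[0.0182, 0.0014, 0.0213], [0, 0, 0], 0.47], [[0.0182, 0.0014, 0.0213], [0, 0, 0], 0.47], [[0.0182, 0.0014, 0.0213], [0, 0, 0], 0.47], [[0.0182, 0.0014, 0.0213], [0, 0, 0], 0.47], [[0.0182, 0.0014, 0.0213], [0, 0, 0], 0.47], [[0.0182, 0.0014, 0.0213], [0, 0, 0], 0.47], [[0.0182, 0.0014, 0.0213], [0, 0, 0], 0.47], [[0.0182, 0.0014, 0.0213], [0, 0, 0], 0.47]]'

```text
clock: 10.1
position: [0.5168, -0.2112, 0.1265]
tool_rot: [-3.142, -0.864, 1.584]
force: [0.0, -3.0, -1.3]
grip_width: 0.04
```

Request:
carry_out --targets '[[[0.0182, 0.0014, 0.0213], [0, 0, 0], 0.47], [[0.0182, 0.0014, 0.0213], [0, 0, 0], 0.47], [[0.0182, 0.0014, 0.0213], [0, 0, 0], 0.47], [[0.0182, 0.0014, 0.0213], [0, 0, 0], 0.47], [[0.0182, 0.0014, 0.0213], [0, 0, 0], 0.47], [[0.0182, 0.0014, 0.0213], [0, 0, 0], 0.47], [[0.0182, 0.0014, 0.0213], [0, 0, 0], 0.47], [[0.0104, 0.0008, 0.0122], [0, 0, 0], 0.47]]'

```text
clock: 11.1
position: [0.5187, -0.158, 0.1265]
tool_rot: [-3.142, -0.864, 1.585]
force: [-0.9, -2.3, 0.0]
grip_width: 0.04
```

```bash
python3 look.py pics/s4.png
```

```text
11.1 [ 0.51870375 -0.15803098  0.12649877] [-3.14151165 -0.8640708   1.58474591] [ 0.4   0.97 -0.01  1.81 -0.93  1.04  1.18] [-0.87881202 -2.28182896  0.00267847]
[(array([329, 220,  23,  23, 262], dtype=int32), array([338.9, 232.1]))]
```

View pics/s4.png

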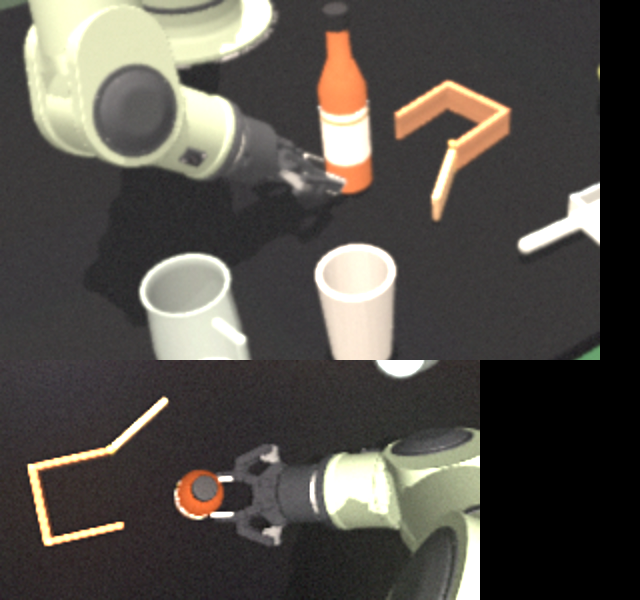

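Upright on course, in front of the mouth (bay x −35 mm, y −153 mm). Next I push it in.

Request:
carry_out --targets '[[[0.0182, 0.0014, 0.0213], [0, 0, 0], 0.47], [[0.0182, 0.0014, 0.0213], [0, 0, 0], 0.47], [[0.0182, 0.0014, 0.0213], [0, 0, 0], 0.47], [[0.0182, 0.0014, 0.0213], [0, 0, 0], 0.47], [[0.0182, 0.0014, 0.0213], [0, 0, 0], 0.47], [[0.0182, 0.0014, 0.0213], [0, 0, 0], 0.47], [[0.0182, 0.0014, 0.0213], [0, 0, 0], 0.47], [[0.0182, 0.0014, 0.0213], [0, 0, 0], 0.47]]'

```text
clock: 12.2
position: [0.5207, -0.102, 0.1265]
tool_rot: [-3.142, -0.864, 1.584]
force: [0.0, -2.4, -0.5]
grip_width: 0.0404
```

Request:
carry_out --targets '[[[0.0182, 0.0014, 0.0213], [0, 0, 0], 0.47], [[0.0182, 0.0014, 0.0213], [0, 0, 0], 0.47], [[0.0182, 0.0014, 0.0213], [0, 0, 0], 0.47], [[0.0182, 0.0014, 0.0213], [0, 0, 0], 0.47], [[0.0104, 0.0008, 0.0122], [0, 0, 0], 0.47]]'

```text
clock: 12.82
position: [0.5219, -0.0699, 0.1265]
tool_rot: [-3.141, -0.864, 1.585]
force: [-0.6, -2.8, -0.1]
grip_width: 0.0404
```

```bash
python3 look.py pics/s5.png
```

```text
12.825 [ 0.5218715  -0.06992094  0.12649557] [-3.14146608 -0.86407437  1.58468547] [ 0.3   0.95 -0.09  1.89 -1.04  0.91  1.17] [-0.64217575 -2.76056333 -0.13230546]
[(array([444,  86,  20,  14,  70], dtype=int32), array([454.9,  89.7])), (array([293, 219,  24,  22, 260], dtype=int32), array([304.8, 230.8]))]
```

View pics/s5.png

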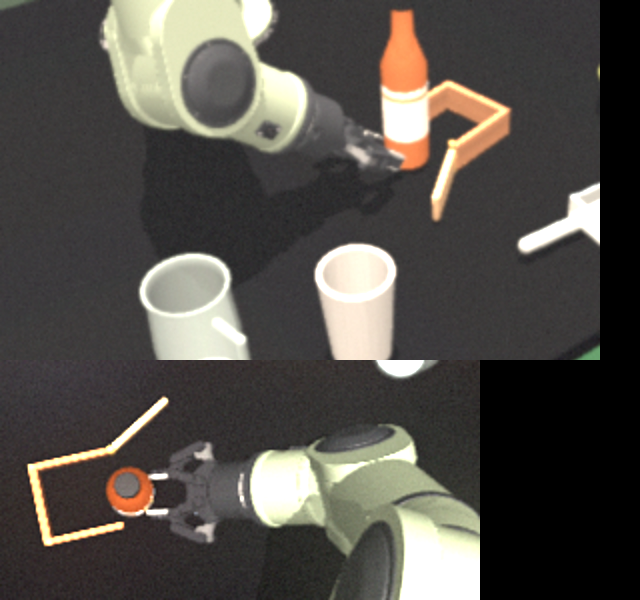

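On course with about 10 mm clearance on both sides. I'll make the final 77 mm.

Request:
carry_out --targets '[[[0.0156, 0.0012, 0.0183], [0, 0, 0], 0.47], [[0.0156, 0.0012, 0.0183], [0, 0, 0], 0.47], [[0.0156, 0.0012, 0.0183], [0, 0, 0], 0.47], [[0.0156, 0.0012, 0.0183], [0, 0, 0], 0.47], [[0.0156, 0.0012, 0.0183], [0, 0, 0], 0.47], [[0.0156, 0.0012, 0.0183], [0, 0, 0], 0.47], [[0.0156, 0.0012, 0.0183], [0, 0, 0], 0.47], [[0.0156, 0.0012, 0.0183], [0, 0, 0], 0.47]]'

```text
clock: 13.92
position: [0.5236, -0.0219, 0.1265]
tool_rot: [3.142, -0.864, 1.585]
force: [-0.4, -3.1, 0.6]
grip_width: 0.0403
```

Request:
carry_out --targets '[[[0.0156, 0.0012, 0.0183], [0, 0, 0], 0.47], [[0.0156, 0.0012, 0.0183], [0, 0, 0], 0.47], [[0.0156, 0.0012, 0.0183], [0, 0, 0], 0.47], [[0.0104, 0.0008, 0.0122], [0, 0, 0], 0.47], [[0.0078, 0.0005, 0.0091], [0, 0, 0], 0.47], [[0.0026, 0.0, 0.003], [0, 0, 0], 0.47]]'

```text
clock: 14.68
position: [0.5245, 0.0033, 0.1264]
tool_rot: [3.141, -0.863, 1.584]
force: [-1.7, -11.1, 4.3]
grip_width: 0.0398
```

```bash
python3 look.py pics/s6.png
```

```text
14.675 [0.52453919 0.00332471 0.12642749] [ 3.14120371 -0.8630376   1.58435489] [ 0.22  0.94 -0.16  1.94 -1.14  0.81  1.17] [ -1.72652039 -11.06661316   4.28222849]
[(array([454,  86,  18,  18,  67], dtype=int32), array([461.6,  93.5])), (array([264, 217,  23,  23, 267], dtype=int32), array([277.5, 229.9]))]
```

View pics/s6.png

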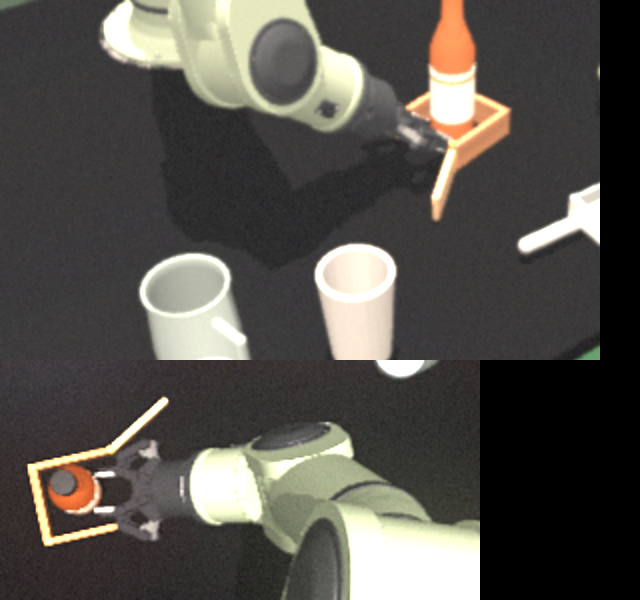

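Bottle is in at bay (5, 2) mm, 24 mm clear of the shut flap's plane. The 11 N rise is a finger or knuckle touching the side-wall end (lower knuckle at (145,535)), so I stop and back straight out, then rise and shut the gripper.

Request:
carry_out --targets '[[[-0.026, 0, -0.0304], [0, 0, 0], 0.47], [[-0.052, 0, -0.061], [0, 0, 0], 0.47], [[-0.078, 0, -0.091], [0, 0, 0], 0.47], [[-0.078, 0, -0.091], [0, 0, 0], 0.47], [[-0.078, 0, -0.091], [0, 0, 0], 0.47], [[0, 0, 0], [0, 0, 0], 0.47]]'

```text
clock: 15.52
position: [0.5258, -0.1197, 0.1261]
tool_rot: [-3.141, -0.862, 1.581]
force: [-0.3, 0.8, -0.1]
grip_width: 0.0398
```

Request:
carry_out --targets '[[[0.114, 0, -0.0975], [0, 0, 0], 0], [[0.114, 0, -0.0975], [0, 0, 0], 0], [[0.114, 0, -0.0975], [0, 0, 0], 0], [[0.114, 0, -0.0975], [0, 0, 0], 0], [[0, 0, 0], [0, -0.055, 0], 0], [[0, 0, 0], [0, -0.055, 0], 0], [[0, 0, 0], [0, 0, 0], 0]]'

```text
clock: 16.4
position: [0.5262, -0.1152, 0.2771]
tool_rot: [3.141, -0.519, 1.587]
force: [0.7, 1.0, -0.7]
grip_width: -0.0001
```

```bash
cat > flap.py <<'E'
from workcell import bot
from scipy.spatial.transform import Rotation as R
import numpy as np
s=bot.observe();M=R.from_euler('xyz',s['tool_rot']).as_matrix();p=s['position']
print(s['clock'],p,s['tool_rot'],s['qpos'].round(2),s['force'],s['grip_width']);print(M.round(3));print('tip',p+.173*M[:,2])
th=.2236;B=np.array([[np.cos(th),-np.sin(th)],[np.sin(th),np.cos(th)]]);b0=np.array([.5166,.1566])
tip=p+.173*M[:,2]
def go(b,z,n):
    global tip
    w=np.r_[b0+B@b,z];d=M.T@(w-tip)/.25;print(n,'world',w.round(4),'shift',d.round(3),'rows@.2',(np.linalg.norm(d)/.2).round(1));tip=w
go(np.array([.130,-.100]),tip[2],'above');go(np.array([.130,-.100]),.022,'down')
for a in (2.1,1.8,1.5,1.2,.9,.6,.3,.15,0):
    h=np.array([.052,-.055]);go(h+.082*np.array([-np.cos(a),-np.sin(a)])+.019*np.array([np.sin(a),-np.cos(a)]),.022,a)
E
python3 flap.py; python3 look.py
```

```text
16.4 [ 0.52623046 -0.11517613  0.27705194] [ 3.14069884 -0.51854227  1.58745381] [ 0.15  0.63  0.12  1.89 -0.74  0.93  0.82] [ 0.70287149  0.9878161  -0.68857099] -8.66561013756097e-05
[[-0.014  1.    -0.007]
 [ 0.868  0.016  0.496]
 [ 0.496  0.001 -0.869]]
tip [ 0.5249569  -0.02944416  0.12679413]
above world [0.6655 0.0879 0.1268] shift [0.4   0.57  0.228] rows@.2 3.7
down world [0.6655 0.0879 0.022 ] shift [-0.208 -0.     0.364] rows@.2 2.1
2.1 world [0.6494 0.0676 0.022 ] shift [-0.069 -0.066 -0.04 ] rows@.2 0.5
1.8 world [0.6325 0.0491 0.022 ] shift [-0.064 -0.069 -0.036] rows@.2 0.5
1.5 world [0.6108 0.0363 0.022 ] shift [-0.043 -0.088 -0.025] rows@.2 0.5
1.2 world [0.5863 0.0306 0.022 ] shift [-0.019 -0.098 -0.011] rows@.2 0.5
0.9 world [0.5612 0.0323 0.022 ] shift [ 0.008 -0.1    0.004] rows@.2 0.5
0.6 world [0.5377 0.0414 0.022 ] shift [ 0.033 -0.093  0.019] rows@.2 0.5
0.3 world [0.518 0.057 0.022] shift [ 0.055 -0.078  0.032] rows@.2 0.5
0.15 world [0.5101 0.0669 0.022 ] shift [ 0.035 -0.031  0.02 ] rows@.2 0.3
0 world [0.5038 0.0778 0.022 ] shift [ 0.038 -0.025  0.022] rows@.2 0.3
16.4 [ 0.52623046 -0.11517613  0.27705194] [ 3.14069884 -0.51854227  1.58745381] [ 0.15  0.63  0.12  1.89 -0.74  0.93  0.82] [ 0.70287149  0.9878161  -0.68857099]
[(array([264, 217,  23,  23, 267], dtype=int32), array([277.5, 229.9]))]
```

Request:
carry_out --targets '[[[0.08, 0.114, 0.046], [0, 0, 0], 0], [[0.08, 0.114, 0.046], [0, 0, 0], 0], [[0.08, 0.114, 0.046], [0, 0, 0], 0], [[0.08, 0.114, 0.046], [0, 0, 0], 0], [[0.08, 0.114, 0.046], [0, 0, 0], 0], [[0, 0, 0], [0, 0, 0], 0]]'

```text
clock: 17.25
position: [0.6679, 0.0025, 0.2747]
tool_rot: [-3.139, -0.523, 1.586]
force: [-1.1, -0.4, -0.3]
grip_width: -0.0
```

Request:
carry_out --targets '[[[-0.052, 0, 0.09], [0, 0, 0], 0], [[-0.052, 0, 0.09], [0, 0, 0], 0], [[-0.052, 0, 0.09], [0, 0, 0], 0], [[-0.052, 0, 0.09], [0, 0, 0], 0], [[0, 0, 0], [0, 0, 0], 0]]'

```text
clock: 17.88
position: [0.666, 0.0, 0.1691]
tool_rot: [-3.137, -0.519, 1.582]
force: [-0.6, 0.1, 0.7]
grip_width: 0.0
```

```bash
python3 flap.py; python3 look.py pics/s7.png
```

```text
17.875 [6.66031345e-01 4.30632871e-05 1.69113236e-01] [-3.13674647 -0.51888435  1.58159636] [-0.01  0.92  0.06  1.59 -0.81  0.84  0.66] [-0.562249    0.07993881  0.69700831] 2.843857677881231e-05
[[-0.009  1.    -0.01 ]
 [ 0.868  0.013  0.496]
 [ 0.496 -0.004 -0.868]]
tip [0.66426647 0.08582071 0.01888647]
above world [0.6655 0.0879 0.0189] shift [0.007 0.005 0.004] rows@.2 0.0
down world [0.6655 0.0879 0.022 ] shift [ 0.006 -0.    -0.011] rows@.2 0.1
2.1 world [0.6494 0.0676 0.022 ] shift [-0.07  -0.065 -0.04 ] rows@.2 0.5
1.8 world [0.6325 0.0491 0.022 ] shift [-0.064 -0.069 -0.036] rows@.2 0.5
1.5 world [0.6108 0.0363 0.022 ] shift [-0.043 -0.087 -0.024] rows@.2 0.5
1.2 world [0.5863 0.0306 0.022 ] shift [-0.019 -0.098 -0.01 ] rows@.2 0.5
0.9 world [0.5612 0.0323 0.022 ] shift [ 0.007 -0.1    0.004] rows@.2 0.5
0.6 world [0.5377 0.0414 0.022 ] shift [ 0.032 -0.093  0.019] rows@.2 0.5
0.3 world [0.518 0.057 0.022] shift [ 0.055 -0.078  0.032] rows@.2 0.5
0.15 world [0.5101 0.0669 0.022 ] shift [ 0.034 -0.031  0.02 ] rows@.2 0.3
0 world [0.5038 0.0778 0.022 ] shift [ 0.038 -0.025  0.022] rows@.2 0.3
17.875 [6.66031345e-01 4.30632871e-05 1.69113236e-01] [-3.13674647 -0.51888435  1.58159636] [-0.01  0.92  0.06  1.59 -0.81  0.84  0.66] [-0.562249    0.07993881  0.69700831]
[(array([264, 217,  23,  23, 265], dtype=int32), array([277.5, 229.8]))]
```

View pics/s7.png

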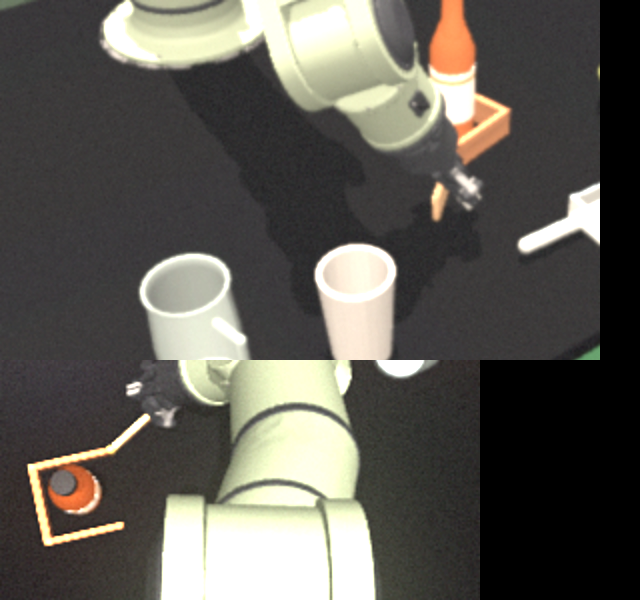

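Bottle stands in the bay, and the shut fingers are on the flap's outer side at (470,190). Sweep the flap round.

Request:
carry_out --targets '[[[-0.032, -0.033, -0.026], [0, 0, 0], 0], [[-0.035, -0.033, -0.02], [0, 0, 0], 0], [[-0.032, -0.035, -0.018], [0, 0, 0], 0], [[-0.032, -0.035, -0.018], [0, 0, 0], 0], [[-0.022, -0.044, -0.012], [0, 0, 0], 0], [[-0.022, -0.044, -0.012], [0, 0, 0], 0], [[-0.01, -0.049, -0.005], [0, 0, 0], 0], [[-0.01, -0.049, -0.005], [0, 0, 0], 0]]'

```text
clock: 18.98
position: [0.5865, -0.0574, 0.173]
tool_rot: [-3.142, -0.518, 1.585]
force: [1.3, 0.6, 0.2]
grip_width: -0.0002
```

Request:
carry_out --targets '[[[0.003, -0.05, 0.002], [0, 0, 0], 0], [[0.004, -0.05, 0.002], [0, 0, 0], 0], [[0.016, -0.046, 0.01], [0, 0, 0], 0], [[0.016, -0.046, 0.01], [0, 0, 0], 0], [[0.027, -0.039, 0.016], [0, 0, 0], 0], [[0.027, -0.039, 0.016], [0, 0, 0], 0], [[0, 0, 0], [0, 0, 0], 0]]'

```text
clock: 19.85
position: [0.5189, -0.0305, 0.1724]
tool_rot: [-3.141, -0.519, 1.585]
force: [0.9, 0.2, -0.4]
grip_width: -0.0002
```

```bash
python3 flap.py|sed -n '1p;5p;12,20p'; python3 look.py pics/s8.png
```

```text
19.85 [ 0.51889431 -0.03047357  0.17240808] [-3.1409243  -0.51888113  1.58503136] [ 0.11  0.78 -0.03  1.98 -0.9   0.65  0.91] [ 0.89098109  0.20183984 -0.42355044] -0.0001855674917571895
tip [0.51755748 0.05530831 0.02217931]
0.9 world [0.5612 0.0323 0.022 ] shift [ 0.007 -0.1    0.004] rows@.2 0.5
0.6 world [0.5377 0.0414 0.022 ] shift [ 0.033 -0.093  0.019] rows@.2 0.5
0.3 world [0.518 0.057 0.022] shift [ 0.055 -0.078  0.032] rows@.2 0.5
0.15 world [0.5101 0.0669 0.022 ] shift [ 0.035 -0.031  0.02 ] rows@.2 0.3
0 world [0.5038 0.0778 0.022 ] shift [ 0.038 -0.025  0.022] rows@.2 0.3
19.85 [ 0.51889431 -0.03047357  0.17240808] [-3.1409243  -0.51888113  1.58503136] [ 0.11  0.78 -0.03  1.98 -0.9   0.65  0.91] [ 0.89098109  0.20183984 -0.42355044]
[(array([264, 217,  23,  23, 268], dtype=int32), array([277.5, 229.8]))]
```

View pics/s8.png

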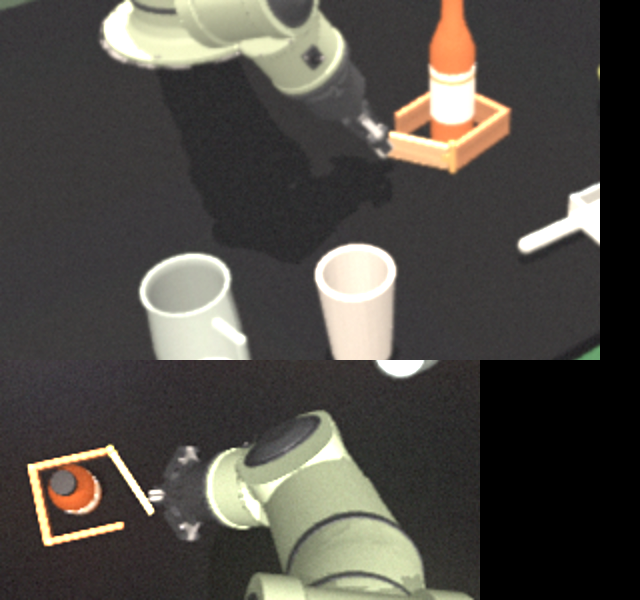

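Flap is nearly shut (about 0.3 rad). I'll finish the push gently.

Request:
carry_out --targets '[[[0.0174, -0.011, 0.0099], [0, 0, 0], 0], [[0.0174, -0.011, 0.0099], [0, 0, 0], 0], [[0.0174, -0.011, 0.0099], [0, 0, 0], 0], [[0.0174, -0.011, 0.0099], [0, 0, 0], 0], [[0, 0, 0], [0, 0, 0], 0]]'

```text
clock: 20.58
position: [0.508, -0.0109, 0.1724]
tool_rot: [-3.141, -0.519, 1.585]
force: [0.5, -1.6, 0.5]
grip_width: -0.0004
```

Request:
carry_out --targets '[[[0.0087, -0.003, 0.005], [0, 0, 0], 0], [[0.0087, -0.002, 0.005], [0, 0, 0], 0], [[0, 0, 0], [0, 0, 0], 0]]'

```text
clock: 20.95
position: [0.5069, -0.0062, 0.1724]
tool_rot: [-3.142, -0.518, 1.585]
force: [-0.4, 0.1, 0.3]
grip_width: -0.0
```

Request:
carry_out --targets '[[[0.007, -0.002, 0.004], [0, 0, 0], 0], [[0.007, -0.002, 0.004], [0, 0, 0], 0], [[0, 0, 0], [0, 0, 0], 0]]'

```text
clock: 21.32
position: [0.5058, -0.0021, 0.1724]
tool_rot: [-3.142, -0.518, 1.585]
force: [-0.5, -0.1, -0.3]
grip_width: 0.0
```

Request:
carry_out --targets '[[[0.007, -0.001, 0.004], [0, 0, 0], 0], [[0, 0, 0], [0, 0, 0], 0]]'

```text
clock: 21.58
position: [0.5055, -0.0003, 0.1723]
tool_rot: [-3.142, -0.518, 1.584]
force: [0.3, -1.7, -0.0]
grip_width: 0.0002
```

Request:
carry_out --targets '[[[0.006, 0, 0.0035], [0, 0, 0], 0], [[0, 0, 0], [0, 0, 0], 0]]'

```text
clock: 21.82
position: [0.5054, 0.0006, 0.1723]
tool_rot: [3.141, -0.517, 1.584]
force: [-1.8, -7.5, 2.5]
grip_width: -0.0001
```

Request:
carry_out --targets '[[[0.004, 0, 0.0024], [0, 0, 0], 0], [[0, 0, 0], [0, 0, 0], 0], [[0, 0, 0], [0, 0, 0], 0]]'

```text
clock: 22.2
position: [0.5054, 0.0011, 0.1723]
tool_rot: [3.141, -0.516, 1.583]
force: [-3.9, -13.4, 7.0]
grip_width: 0.0002
```

Request:
carry_out --targets '[[[-0.03, 0, -0.017], [0, 0, 0], 0], [[-0.1, 0, -0.06], [0, 0, 0], 0], [[-0.15, 0, -0.085], [0, 0, 0], 0], [[0, 0, -0.2], [0, 0, 0], 0], [[0, 0, -0.2], [0, 0, 0], 0], [[0, 0, 0], [0, 0, 0], 0]]'

```text
clock: 22.95
position: [0.5079, -0.1298, 0.2624]
tool_rot: [3.137, -0.516, 1.585]
force: [-0.7, 0.3, -0.2]
grip_width: 0.0
```

```bash
python3 look.py pics/s9.png; python3 - <<'E'
import cv2,pickle,numpy as np
from h import *
f=pickle.load(open('top.pkl','rb'));a=cv2.resize(f['pixels'][195:270,240:320],None,fx=7,fy=7,interpolation=cv2.INTER_CUBIC)
th=.2236;B=np.array([[np.cos(th),-np.sin(th)],[np.sin(th),np.cos(th)]]);o=np.array([.5166,.1566])
q=[(proj(f,[*(o+B@p),.039])-[240,195]+.5)*7 for p in np.array([[.052,-.059],[-.052,-.059],[-.052,-.051],[.052,-.051]])]
cv2.polylines(a,[np.int32(q)],True,(0,255,0),1)
cv2.imwrite('pics/s10.png',np.clip(a.astype(int)*1.4,0,255).astype('uint8')[:,:,::-1])
E
```

```text
22.95 [ 0.50785042 -0.12983964  0.26239242] [ 3.13663391 -0.51631875  1.58463159] [ 0.21  0.64  0.1   1.93 -0.74  0.89  0.87] [-0.70080238  0.31376746 -0.17754187]
[(array([264, 217,  23,  23, 270], dtype=int32), array([277.4, 229.7]))]
```

View pics/s10.png

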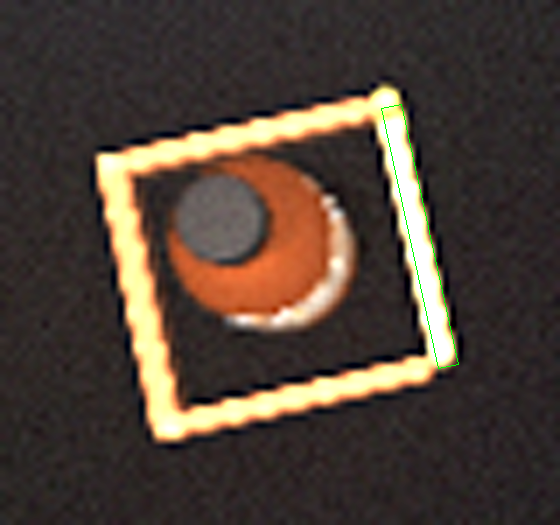

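The flap lies across the mouth, parallel to the predicted shut outline (within 1 px). The bottle stands inside, clear of the walls and flap, and the robot is touching nothing. Handing in.

```bash
python3 -c "
from workcell import job;print(job.job_done())"
```

```text
the job is handed in; nothing more can be done
None
```

The bottle stands upright inside the bay, the flap is shut behind it, and the job was handed in at about 23 s of the 72 s limit.

- **Bottle:** I pushed it along the trolley top with the partly open fingers cradling it about 25 mm above the surface, at around 3 N. It was not gripped or lifted. It ended at about (5, 2) mm in the bay frame, which leaves about 24 mm between it and the flap.
- **Side force:** At the very end of the push the wrist force rose to about 11 N, most likely a finger or knuckle touching the end of the bay's side wall. I stopped there and backed straight out, and the bottle did not move afterwards.
- **Flap:** I swept it round with the shut fingers until it met its hard stop, where the push reached about 13 N. I then backed off.
- **Last check:** In the final top view, the flap matches the predicted shut position to within about a pixel, and the bottle is inside and clear of the walls. The wrist force reads about zero.
- **Not checked:** I did not measure the tumbler, jug, bowl and scoop again at the end. The planned path stayed clear of them, and no force reading suggested contact.

I viewed 12 pictures, two over the budget of 10.

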